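Load the model house's battery tube and hold its bayonet cap on

TASK

Load the model house's lamp battery: drop the two loose cells, one after the other and nub up as they stand, into the upright tube on its baseboard, then fit the bayonet cap, push it down against the spring and twist it a quarter turn clockwise (seen from above) to the stop, against its return spring. Finish still gripping the cap and holding it there, pushed in and fully turned; do not let go at the end. Leave everything else on the bench where it is.

Things in the scene. Friction and masses are not known exactly. Their poses are not given: they have to be found in the camera images.
- model: Model house (white walls, dark roof) and an upright grey battery tube (metal top), fixed to one wooden baseboard 200 x 380 x 12 mm that cannot move; yaw within 0.3 rad of the world's. Origin: on the table under the tube's axis. Tube: 52 mm outside, rim 137 mm above the table. The house stands at +y: its eaves are 130 mm from the tube's axis, ridge 160 mm, chimney top 190 mm above the table.
- tube_mouth (a point): Centre of the tube's mouth, at rim height; axes as the model's. The mouth is a keyhole: round hole 28.4 mm wide plus two opposite notches along the x axis (at +x and -x), 10 mm wide, reaching 21 mm from the axis. This roof is 6 mm thick; beneath it the lugs can turn clockwise (from above) 90 degrees to a stop. Below is a round bore 29 mm wide.
- contact (a joint): Spring contact at the bottom of the tube, how far it is pushed down, m. At 0 (empty) its top is 106 mm below the rim. Spring 600 N/m, end at 0.018. Two cells alone press it about 0.002, so the upper cell's top is 8 mm below the rim; with the cap in it reads 0.011 to 0.014 (7 to 8.5 N).
- switch (a joint): Spring-return switch ring inside the mouth, pushed round by the cap's lugs: rad, 0 at rest, grows as the cap turns clockwise from above, about 1.38 with the cap at its stop after a quarter turn. Spring 0.15 N m per rad (0.2 N m at the stop); the lugs meet it after about 10 degrees. Let go, the cap is turned part of the way back.
- cell_a: Loose cylindrical cell, 26 mm diameter, 50 mm tall, about 65 g, grey with a copper band near the nub end, standing on the table nub up. Origin: centre of its underside, z up. The two cells are alike and may go in either order.
- cell_b: The other cell, the same as cell_a.
- cap: Loose bayonet cap, black with a bare metal grip wing, about 60 g, 52 mm tall, standing plug down. Origin: centre of the plug's underside, z up. Plug 25 mm diameter, z 0 to 20 mm; flange 48 mm diameter, z 20 to 24 mm; wing above. Same after half a turn. Origin 20 mm below the rim: flange on the rim. The lugs turn freely under the mouth's roof from 17 to 20 mm; once turned, springs lift it to 17 mm.
- cap_lugs (a point): On the cap's axis 8 mm above its underside: centre of the cross bar whose ends are the two lugs, 40 mm tip to tip along the cap's x axis, 6 mm wide, 6 mm tall (z 5 to 11 mm of the cap). They enter the mouth's notches.
- cap_grip (a point): On the cap's axis 40 mm above its underside: middle of the upright flat grip wing, 44 mm long along the cap's x axis, 12 mm thick along its y, z 24 to 52 mm of the cap. Grip it across its 12 mm.
- paint_pot: Small glass paint jar, 44 mm diameter, 50 mm tall; a bystander, to be left alone. Origin: centre of its underside.
- glue: Glue bottle, 42 mm diameter, 120 mm tall; a bystander, to be left alone. Origin: centre of its underside.
- chimney: Loose white model chimney, 42 mm square, 68 mm tall; a bystander, to be left alone. Origin: centre of its underside.
- screwdriver: Short screwdriver, black handle, 140 mm long, 26 mm high, lying along its x axis; a bystander, to be left alone. Origin: centre of its underside.
- offcut: Wood offcut 30 x 70 x 18 mm; a bystander, to be left alone. Origin: centre of its underside.
- sanding: Cork sanding block 60 x 100 x 30 mm; a bystander, to be left alone. Origin: centre of its underside.
- tape: Roll of paper tape lying flat, 60 mm diameter, 18 mm tall; a bystander, to be left alone. Origin: centre of its underside.

How it is judged:
By the outcome, as a careful person would: the job done as asked, in the order asked, and still so for the second after the job is handed in, while the arm keeps its last pose, push and grip.
It also fails if it takes over 72 s, if anything falls off the work surface, if the arm or the gripper's body presses on something with over 40 N, if the wrist force passes 120 N, or if a joint passes its speed limit or range.

ROBOT

A 6-joint arm with a two-finger parallel gripper is mounted at the origin on the work surface. World frame = base frame: x ahead of the robot, y to its left, z up, the work surface at z = 0. Lengths are in m, angles in degrees, forces in N, time in s.
With the tool pointing down it reaches from about 0.375 to 0.9 m from the base axis. Payload 3.1 kg.
Tool frame: the origin (TCP) lies on the centre line of the jaws, within the pads' length; the fingertips stand 8 mm ahead of it and the grasp point (between the pads) lies 11 mm behind it (bot.tip_extent is the distance from the TCP to the fingertips, in m); z points along the fingers, y is the line along which they close (so a half turn about z gives the same grasp; the last joint's range is limited). The gripper opens to 87 mm and grips with 3 to 60 N. Pads are 19 mm wide; open, the fingers measure 117 mm over their backs; the gripper's body (75 mm by 190 mm) begins 51 mm behind the grasp point.
Start: joints at [-87.004, 30.224, 82.088, -0, 67.689, -10.227], TCP at [0.143, -0.608, 0.231] pointing down, gripper open.
Joint ranges: [-176.69, 176.69], [-43.24, 126.21], [12.49, 139.97], [-82, 262], [0, 151.66], [-163.58, 163.58]. Speed limits (degrees/s): [159.86, 159.86, 180, 180, 180, 180].

INTERFACE

Orientations are given as a 3x3 rotation matrix whose columns are the frame's x, y, z axes.
In Python, from rig import bot, vision, workorder gives the robot as it stands.
- The arm moves only by the shell command python3 -m handwheel 'ROWS'. ROWS is JSON, a list of rows, each an object with "delta_rot": the turn, a rotation vector about the tool's x, y, z in rad, a list of three; "xyz": the shift along the tool's x, y, z in mm, a list of three; "hand": the closure, from -1 (fully open) to 1 (shut). A call has exactly 5 rows; each row is the pose to reach, as a shift and turn from the pose commanded when the call began, along the tool's axes at that moment; what a row does not reach only later rows make up. A row lasts 1/8 s, in which the tool goes at most 62.5 mm and 10.7 degrees, less where a joint would pass 70% of its speed; a pose out of reach is approached as far as the arm can. A call with a gripper value outside its range is refused whole. The fingers move at their own pace and stop on an object; the grip force is fixed at half the most. Time passes only in rows, so rows that repeat a pose let the fingers close, or fill a call up. It gives the time, the measured TCP pose, the force, the opening and the grip force at its end, in the units of the state.
- bot.read_state(): the state, without advancing time (a new reading comes with each control period).
- vision.capture(name): name is "scene" or "top"; returns the picture (400x640x3 uint8, red, green, blue); there is no depth.
- vision.camera_model(name): a dict with "camera_matrix" (3x3 intrinsics, pixels), "camera_from_world" (4x4, takes a point from world to camera coordinates). Camera axes: x right, y up, looking along -z (the intrinsics and any distortion apply to the point x, -y, -z); pixel columns grow to the right and rows downward; lengths in m; the calibration is good to about 2 mm. A picture is of the moment at which its call begins. camera_model takes no time and is no camera call.
- workorder.hand_in(): hands the job in; it is judged then, once.
The state is a dict: "time_s": time; "joint_positions": joint angles; "qvel": joint speeds; "tau": joint torques, N m; "position": TCP position; "tcp_rot": TCP orientation; "force": force on the tool from outside, world axes, zero at the start; "moment": the same for the moment, N m; "opening": opening from 0.0 (shut) to 1.0 (fully open); "grasp_force": force on a finger pad.
Only numpy, scipy, OpenCV 4.12 (cv2) and the standard library are available. Lean on these libraries where they do the work, as an engineer would, in place of code of your own. Each camera call takes 0.05 s, during which the arm holds its last target. There are 200 camera calls.

## Working session

There is one attempt and no reset: what is moved stays moved. The work goes in short steps, Python scripts to look and compute and a shell command to move; the robot and the scene stay as the last step left them, time stands still between calls to the robot, and variables do not carry over. Pictures are saved under pics/ and viewed, at most 10 in all, crops included, and the job is handed in when it is done.

```bash
ls; mkdir -p pics
python3 - <<'E'
from rig import bot, vision
import cv2,numpy as np
np.set_printoptions(precision=4,suppress=True)
for n in("scene","top"):
    im=vision.capture(n); cv2.imwrite(f"pics/{n}0.png",im[:,:,::-1])
    m=vision.camera_model(n); print(m)
s=bot.read_state();print(s)
E
```

```text
pics
{'camera_matrix': array([[502.7639,   0.    , 320.9317],
       [  0.    , 502.7639, 198.389 ],
       [  0.    ,   0.    ,   1.    ]]), 'camera_from_world': array([[-0.6748,  0.738 ,  0.0018,  0.5257],
       [-0.579 , -0.5309,  0.6188,  0.1779],
       [ 0.4577,  0.4165,  0.7855, -1.2595],
       [ 0.    ,  0.    ,  0.    ,  1.    ]])}
{'camera_matrix': array([[413.6698,   0.    , 306.5958],
       [  0.    , 413.6698, 191.8869],
       [  0.    ,   0.    ,   1.    ]]), 'camera_from_world': array([[ 0.0008, -0.9995,  0.0325, -0.1655],
       [ 0.9864,  0.0062,  0.164 , -0.6046],
       [-0.1641,  0.032 ,  0.9859, -0.8152],
       [ 0.    ,  0.    ,  0.    ,  1.    ]])}
{'time_s': 0.1, 'joint_positions': array([-87.0044,  30.2722,  82.1488,  -0.0012,  67.6896, -10.2265]), 'qvel': array([ 0.0388, -0.1327, -0.2725,  0.1462,  0.1311, -0.0113]), 'tau': array([  0.0004, -44.0984, -17.7152,   0.0635,   0.0534,  -0.0001]), 'position': array([ 0.143 , -0.6078,  0.2297]), 'tcp_rot': array([[ 0.9735,  0.2287, -0.0001],
       [ 0.2287, -0.9735,  0.0019],
       [ 0.0003, -0.0019, -1.    ]]), 'force': array([-0.2681,  0.5588,  0.6595]), 'moment': array([0.0443, 0.0387, 0.02  ]), 'grasp_force': 0.0, 'opening': 0.9994676118960547}
```

View pics/scene0.png

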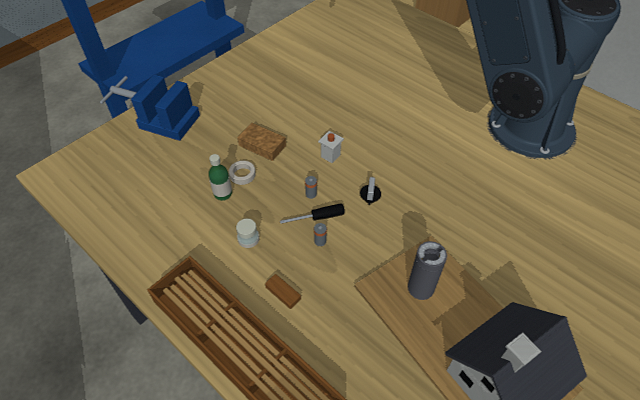

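View pics/top0.png

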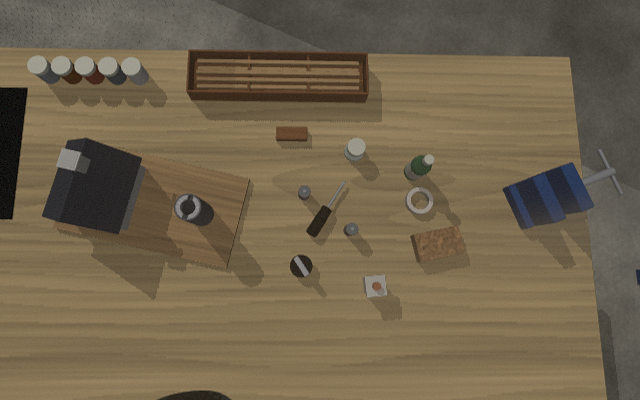

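Scene view: cells at (311,187) and (320,234), cap at (371,190), tube mouth at (432,252). Top view: cells at (304,192) and (351,229), cap at (301,266), tube at (188,208). Next, enlarged crops for precise points.

Run:
```python
import cv2,numpy as np
t=cv2.imread('pics/top0.png');s=cv2.imread('pics/scene0.png')
def c(im,x,y,w,h,k):
    return cv2.resize(im[y:y+h,x:x+w],None,fx=k,fy=k,interpolation=cv2.INTER_CUBIC)
a=np.hstack([c(t,165,185,50,50,6),c(t,276,241,50,50,6)])
a=np.hstack([a,np.vstack([c(t,290,178,25,25,6)*1,c(t,339,216,25,25,6)])])
b=np.hstack([c(s,407,232,50,50,6),c(s,346,165,50,50,6),np.vstack([c(s,299,172,25,25,6),c(s,308,220,25,25,6)])])
im=np.vstack([a,b]);im=np.clip(im.astype(float)*1.3,0,255).astype(np.uint8);cv2.imwrite('pics/m.png',im)
```

```text
(no output)
```

View pics/m.png

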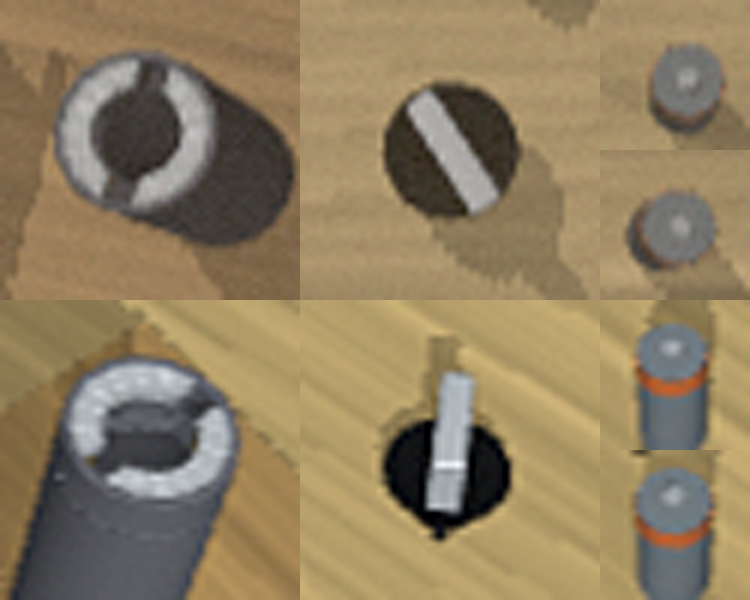

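The crops show the rim ellipse with its notches, the cap with its diagonal wing, and both cell tops clearly. Next I cast rays from these points.

```bash
cat > h.py <<'E'
import numpy as np
from rig import bot,vision
np.set_printoptions(precision=4,suppress=True)
CM={n:vision.camera_model(n) for n in("scene","top")}
def ray(n,p):
    K=CM[n]["camera_matrix"];T=CM[n]["camera_from_world"];R=T[:3,:3]
    d=np.linalg.inv(K)@[p[0],p[1],1]; return -R.T@T[:3,3], R.T@(d*[1,-1,-1])
def plane(n,p,z):
    o,d=ray(n,p); return (o+d*(z-o[2])/d[2])[:2]
def tri(ps,pt):
    A=np.zeros((3,3));b=np.zeros(3)
    for n,p in(("scene",ps),("top",pt)):
        o,d=ray(n,p);d=d/np.linalg.norm(d);M=np.eye(3)-np.outer(d,d);A+=M;b+=M@o
    return np.linalg.solve(A,b)
def proj(n,X):
    T=CM[n]["camera_from_world"];c=T[:3,:3]@X+T[:3,3];q=CM[n]["camera_matrix"]@(c*[1,-1,-1]);return q[:2]/q[2]
def go(target,R=None):
    """tool-frame shift (mm) and rotvec from current measured pose"""
    from scipy.spatial.transform import Rotation as Ro
    s=bot.read_state();C=s["tcp_rot"]
    print("shift",C.T@(np.array(target)-s["position"])*1e3, "rot",Ro.from_matrix(C.T@R).as_rotvec() if R is not None else "")
def Rdown(a):
    """tool down, tool x at world yaw a(deg)"""
    a=np.radians(a);x=np.array([np.cos(a),np.sin(a),0]);z=np.array([0,0,-1.]);return np.c_[x,np.cross(z,x),z]
E
python3 - <<'E'
from h import *
P={'tube':((431.9,252.9),(187.25,206.4),.137),'cap':((370.25,192.9),(300.75,265.6),.024),
'c1':((310.6,180.4),(304.25,191.25),.05),'c2':((319.75,227.9),(351.9,228.4),.05)}
for k,(s,t,z) in P.items(): print(k,plane("scene",s,z),plane("top",t,z),tri(s,t))
def cr(x,y,X,Y): return (X+x/6-.42,Y+y/6-.42)
def yaw(n,a,b,z):
    d=plane(n,a,z)-plane(n,b,z); return np.degrees(np.arctan2(d[1],d[0])),np.linalg.norm(d)
print('notch',yaw("top",cr(152,72,165,185),cr(120,190,165,185),.137),yaw("scene",cr(200,103,407,232),cr(104,164,407,232),.137))
print('wing',yaw("top",cr(120,95,276,241),cr(187,205,276,241),.052),yaw("scene",cr(158,75,346,165),cr(148,165,346,165),.052))
E
```

```text
tube [0.5611 0.0606] [0.5623 0.0617] [0.5622 0.0611 0.1389]
cap [ 0.4524 -0.1528] [ 0.4526 -0.1521] [ 0.4527 -0.1523  0.0247]
c1 [ 0.5301 -0.2579] [ 0.6069 -0.1585] [ 0.5967 -0.1694  0.174 ]
c2 [ 0.6087 -0.159 ] [ 0.5292 -0.2579] [ 0.5307 -0.2612 -0.1201]
notch (np.float64(-12.335551289170485), np.float64(0.03782986246129167)) (np.float64(166.50918121992692), np.float64(0.036789945412916754))
wing (np.float64(31.876441403102234), np.float64(0.04331033316539246)) (np.float64(-145.9339687211669), np.float64(0.042214862051663526))
```

Positions agree to about 1 mm between views: A (.608,-.159), B (.530,-.258), cap (.4525,-.152) with yaw about 33°, tube (.5617,.061) with yaw about -13°. First move: above cell A at tool yaw 55°.

Run:
```python
from h import *
go((.6078,-.1588,.12),Rdown(55))
def yaw(n,a,b,z):
    d=plane(n,a,z)-plane(n,b,z); return np.degrees(np.arctan2(d[1],d[0])),np.linalg.norm(d)
# baseboard -y edge in top picture (top edge z .012)
import cv2
im=cv2.imread('pics/top0.png')
print('board',yaw("top",(249,180),(228,267),.012),[plane("top",p,.012) for p in((249,180),(228,267))])
for n,p in(('glue',(428,159)),('chimney',(375,286)),('pot',(356,147))): print(n,plane("top",p,.06))
```

```text
shift [ 555.1848 -330.5337  110.495 ] rot [-0.0017 -0.001  -0.7292]
board (np.float64(-11.974313939318433), np.float64(0.1923607155117128)) [array([ 0.6376, -0.038 ]), array([0.4495, 0.0019])]
glue [ 0.6765 -0.4216]
chimney [ 0.4126 -0.3012]
pot [ 0.7014 -0.2682]
```

```bash
python3 -m handwheel '[{"delta_rot":[0,0,0],"xyz":[50,-30,0],"hand":-0.2},{"delta_rot":[0,0,0],"xyz":[100,-60,10],"hand":-0.2},{"delta_rot":[0,0,0],"xyz":[150,-90,20],"hand":-0.2},{"delta_rot":[0,0,0],"xyz":[200,-120,30],"hand":-0.2},{"delta_rot":[0,0,0],"xyz":[250,-150,40],"hand":-0.2}]'
python3 -m handwheel '[{"delta_rot":[0,0,0],"xyz":[53,-31,10],"hand":-0.2},{"delta_rot":[0,0,0],"xyz":[106,-63,20],"hand":-0.2},{"delta_rot":[0,0,0],"xyz":[158,-94,30],"hand":-0.2},{"delta_rot":[0,0,0],"xyz":[210,-125,40],"hand":-0.2},{"delta_rot":[0,0,0],"xyz":[260,-154,50],"hand":-0.2}]'
python3 -m handwheel '[{"delta_rot":[0,0,-0.15],"xyz":[15,-8,0],"hand":-0.2},{"delta_rot":[0,0,-0.3],"xyz":[30,-16,0],"hand":-0.2},{"delta_rot":[0,0,-0.45],"xyz":[45,-26,0],"hand":-0.2},{"delta_rot":[0,0,-0.6],"xyz":[45,-26,0],"hand":-0.2},{"delta_rot":[0,0,-0.73],"xyz":[45,-26,10],"hand":-0.2}]'
python3 -c "
from h import *
go((.6078,-.1588,.033),Rdown(55))"
```

```text
time_s: 0.72
position: [0.3531, -0.4036, 0.19]
tcp_rot: [[0.974, 0.228, -0.0], [0.228, -0.974, 0.0], [0.0, -0.0, -1.0]]
force: [-0.5, 0.2, 0.0]
opening: 0.615
grasp_force: 0.0
time_s: 1.35
position: [0.5711, -0.194, 0.1398]
tcp_rot: [[0.973, 0.229, -0.001], [0.229, -0.973, 0.0], [-0.0, -0.0, -1.0]]
force: [0.7, -0.4, 0.2]
opening: 0.596
grasp_force: 0.0
time_s: 1.98
position: [0.6083, -0.1599, 0.1307]
tcp_rot: [[0.569, 0.823, 0.001], [0.823, -0.569, -0.0], [0.0, 0.001, -1.0]]
force: [0.5, -0.4, -0.0]
opening: 0.6
grasp_force: 0.0
shift [ 0.6071 -1.1697 97.6735] rot [ 0.0011 -0.0002  0.0061]
```

Descend, grip, and lift. The tool-frame targets agree well.

```bash
python3 -m handwheel '[{"delta_rot":[0,0,0],"xyz":[0.6,-1.2,40],"hand":-0.2},{"delta_rot":[0,0,0],"xyz":[0.6,-1.2,75],"hand":-0.2},{"delta_rot":[0,0,0],"xyz":[0.6,-1.2,97],"hand":-0.2},{"delta_rot":[0,0,0],"xyz":[0.6,-1.2,97],"hand":-0.2},{"delta_rot":[0,0,0],"xyz":[0.6,-1.2,97],"hand":1}]'
python3 -m handwheel '[{"delta_rot":[0,0,0],"xyz":[0,0,0],"hand":1},{"delta_rot":[0,0,0],"xyz":[0,0,0],"hand":1},{"delta_rot":[0,0,0],"xyz":[0,0,-40],"hand":1},{"delta_rot":[0,0,0],"xyz":[0,0,-100],"hand":1},{"delta_rot":[0,0,0],"xyz":[0,0,-160],"hand":1}]'
python3 -c "
from h import *
go((.5617,.0611,.19),Rdown(55))"
```

```text
time_s: 2.6
position: [0.6076, -0.1592, 0.0341]
tcp_rot: [[0.573, 0.82, 0.001], [0.82, -0.573, -0.0], [0.0, 0.001, -1.0]]
force: [1.5, -0.2, 0.3]
opening: 0.552
grasp_force: 0.0
time_s: 3.22
position: [0.6068, -0.1589, 0.1953]
tcp_rot: [[0.573, 0.82, -0.0], [0.82, -0.573, 0.0], [-0.0, -0.0, -1.0]]
force: [1.0, 0.8, -0.6]
opening: 0.289
grasp_force: 30.0
shift [ 154.4636 -163.002     5.3702] rot [-0.0003  0.      0.0008]
```

```bash
python3 -m handwheel '[{"delta_rot":[0,0,0],"xyz":[40,-42,0],"hand":1},{"delta_rot":[0,0,0],"xyz":[80,-84,0],"hand":1},{"delta_rot":[0,0,0],"xyz":[120,-127,0],"hand":1},{"delta_rot":[0,0,0],"xyz":[150,-158,0],"hand":1},{"delta_rot":[0,0,0],"xyz":[154.4,-163,0],"hand":1}]'
python3 -m handwheel '[{"delta_rot":[0,0,0],"xyz":[0,0,0],"hand":1},{"delta_rot":[0,0,0],"xyz":[0,0,5],"hand":1},{"delta_rot":[0,0,0],"xyz":[0,0,10],"hand":1},{"delta_rot":[0,0,0],"xyz":[0,0,14],"hand":1},{"delta_rot":[0,0,0],"xyz":[0,0,14],"hand":1}]'
python3 - <<'E'
from h import *
import cv2
s=bot.read_state();print(s["position"],s["force"])
def c(im,x,y,w,h,k): return cv2.resize(im[y:y+h,x:x+w,::-1],None,fx=k,fy=k,interpolation=cv2.INTER_CUBIC)
t=vision.capture("top");q=vision.capture("scene")
cv2.imwrite('pics/i1.png',np.clip(1.3*np.hstack([c(t,155,175,66,66,6),c(q,400,210,66,66,6)]).astype(float),0,255).astype(np.uint8))
E
```

```text
time_s: 3.85
position: [0.5607, 0.0637, 0.1941]
tcp_rot: [[0.57, 0.822, -0.0], [0.822, -0.57, 0.0], [0.0, -0.001, -1.0]]
force: [-0.1, -0.9, -0.9]
opening: 0.286
grasp_force: 30.0
time_s: 4.47
position: [0.5617, 0.0604, 0.1789]
tcp_rot: [[0.574, 0.819, -0.001], [0.819, -0.574, 0.0], [-0.001, -0.001, -1.0]]
force: [0.5, 0.3, -1.1]
opening: 0.286
grasp_force: 30.0
[0.5617 0.0604 0.1789] [ 0.4684  0.2762 -1.1426]
```

View pics/i1.png

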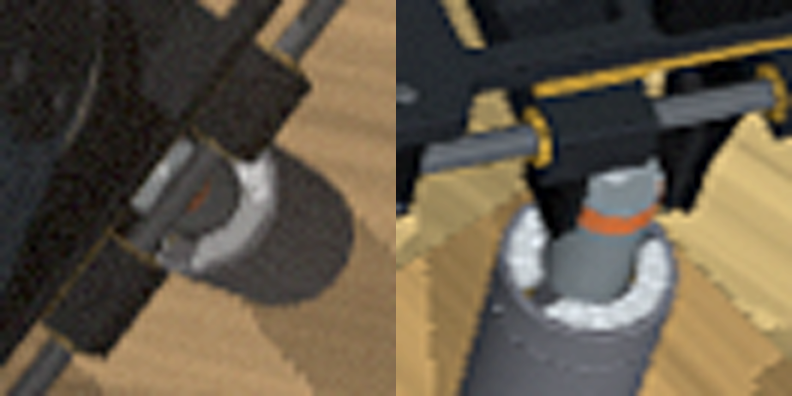

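The scene crop shows the cell in the jaws with its underside near (590,271) in the crop, apparently leaning a little. I compare with where an upright cell should project.

Run:
```python
from h import *
p=bot.read_state()["position"]
for n,o in(("scene",(400,210)),("top",(155,175))):
    off=396 if n=="scene" else 0
    f=lambda X:(proj(n,np.array(X))-o+.42)*6+[off,0]
    for z in(.145,.155,.165,.175,.185,.195): print(n,z,f([p[0],p[1],z]))
    print('rim',f([.5617,.0611,.137]))
    print('bottom circle',*[f([p[0]+.013*np.cos(a),p[1]+.013*np.sin(a),.145]).round() for a in np.arange(0,6.28,.785)])
```

```text
scene 0.145 [593.333  247.4374]
scene 0.155 [599.545  228.5012]
scene 0.165 [605.8721 209.214 ]
scene 0.175 [612.3177 189.5658]
scene 0.185 [618.885  169.5465]
scene 0.195 [625.5775 149.1454]
rim [590.2625 262.3269]
bottom circle [567. 276.] [602. 286.] [631. 274.] [638. 246.] [619. 219.] [585. 209.] [556. 221.] [548. 249.]
top 0.145 [192.6776 188.505 ]
top 0.155 [184.3265 184.2052]
top 0.165 [175.7537 179.7914]
top 0.175 [166.9503 175.2587]
top 0.185 [157.9068 170.6025]
top 0.195 [148.6133 165.8176]
rim [197.9012 193.0035]
bottom circle [195. 147.] [164. 159.] [150. 188.] [161. 218.] [191. 231.] [221. 218.] [235. 189.] [224. 159.]
```

The cell is upright but sits about 15 mm lower in the pads (lift began before the fingers had fully closed). Its end is already in the mouth with no side force. I lower 29 mm and release.

```bash
python3 -m handwheel '[{"delta_rot":[0,0,0],"xyz":[0,0,6],"hand":1},{"delta_rot":[0,0,0],"xyz":[0,0,12],"hand":1},{"delta_rot":[0,0,0],"xyz":[0,0,18],"hand":1},{"delta_rot":[0,0,0],"xyz":[0,0,24],"hand":1},{"delta_rot":[0,0,0],"xyz":[0,0,29],"hand":1}]'
python3 -m handwheel '[{"delta_rot":[0,0,0],"xyz":[0,0,0],"hand":-0.2},{"delta_rot":[0,0,0],"xyz":[0,0,0],"hand":-0.2},{"delta_rot":[0,0,0],"xyz":[0,0,0],"hand":-0.2},{"delta_rot":[0,0,0],"xyz":[0,0,-40],"hand":-0.2},{"delta_rot":[0,0,0],"xyz":[0,0,-70],"hand":-0.2}]'
python3 -c "
from h import *
go((.5297,-.2579,.12),Rdown(55))"
```

```text
time_s: 5.2
position: [0.5619, 0.061, 0.15]
tcp_rot: [[0.573, 0.82, -0.0], [0.82, -0.573, 0.0], [-0.0, -0.0, -1.0]]
force: [0.4, -0.3, -1.4]
opening: 0.286
grasp_force: 30.0
time_s: 5.82
position: [0.5623, 0.0609, 0.2219]
tcp_rot: [[0.573, 0.82, 0.001], [0.82, -0.573, -0.0], [0.0, 0.001, -1.0]]
force: [-0.4, 0.8, -0.0]
opening: 0.594
grasp_force: 0.0
shift [-280.054   155.7879  101.8542] rot [ 0.0008 -0.0005  0.0009]
```

```bash
python3 -m handwheel '[{"delta_rot":[0,0,0],"xyz":[-50,28,0],"hand":-0.2},{"delta_rot":[0,0,0],"xyz":[-100,56,10],"hand":-0.2},{"delta_rot":[0,0,0],"xyz":[-150,84,30],"hand":-0.2},{"delta_rot":[0,0,0],"xyz":[-200,112,50],"hand":-0.2},{"delta_rot":[0,0,0],"xyz":[-250,140,70],"hand":-0.2}]'
python3 -m handwheel '[{"delta_rot":[0,0,0],"xyz":[-25,14,10],"hand":-0.2},{"delta_rot":[0,0,0],"xyz":[-30,16,30],"hand":-0.2},{"delta_rot":[0,0,0],"xyz":[-30,16,30],"hand":-0.2},{"delta_rot":[0,0,0],"xyz":[-30,16,30],"hand":-0.2},{"delta_rot":[0,0,0],"xyz":[-30,16,30],"hand":-0.2}]'
python3 - <<'E'
from h import *
import cv2
go((.5297,-.2579,.033),Rdown(55))
def c(im,x,y,w,h,k): return cv2.resize(im[y:y+h,x:x+w,::-1],None,fx=k,fy=k,interpolation=cv2.INTER_CUBIC)
t=vision.capture("top");q=vision.capture("scene")
cv2.imwrite('pics/i2.png',np.clip(1.5*np.hstack([c(t,155,175,66,66,6),c(q,400,210,66,66,6)]).astype(float),0,255).astype(np.uint8))
E
```

```text
time_s: 6.45
position: [0.5335, -0.2262, 0.1505]
tcp_rot: [[0.573, 0.82, 0.001], [0.82, -0.573, -0.001], [0.0, 0.001, -1.0]]
force: [0.1, 1.4, 0.7]
opening: 0.6
grasp_force: 0.0
time_s: 7.08
position: [0.5301, -0.2575, 0.1216]
tcp_rot: [[0.572, 0.82, 0.001], [0.82, -0.572, -0.001], [0.0, 0.002, -1.0]]
force: [-0.1, 0.2, -0.7]
opening: 0.599
grasp_force: 0.0
shift [-0.5533 -0.2869 88.5528] rot [ 0.0017 -0.      0.002 ]
```

View pics/i2.png

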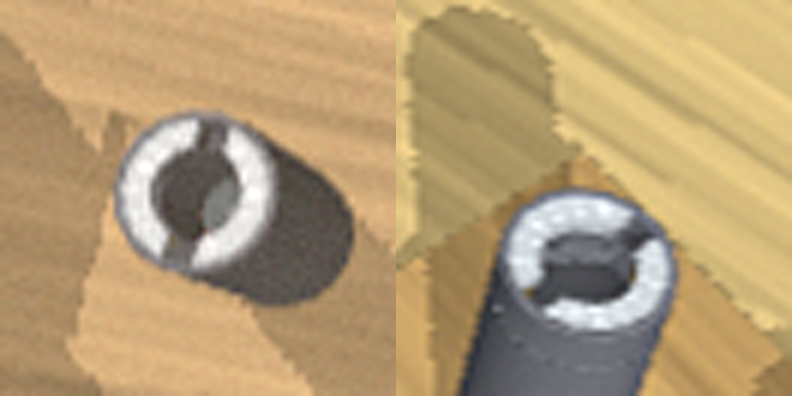

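The top view shows the first cell's grey end down inside the tube, at (220,205) in the crop. Now cell B, with a longer closing time.

```bash
python3 -m handwheel '[{"delta_rot":[0,0,0],"xyz":[-0.5,-0.3,40],"hand":-0.2},{"delta_rot":[0,0,0],"xyz":[-0.5,-0.3,75],"hand":-0.2},{"delta_rot":[0,0,0],"xyz":[-0.5,-0.3,88.5],"hand":-0.2},{"delta_rot":[0,0,0],"xyz":[-0.5,-0.3,88.5],"hand":-0.2},{"delta_rot":[0,0,0],"xyz":[-0.5,-0.3,88.5],"hand":1}]'
python3 -m handwheel '[{"delta_rot":[0,0,0],"xyz":[0,0,0],"hand":1},{"delta_rot":[0,0,0],"xyz":[0,0,0],"hand":1},{"delta_rot":[0,0,0],"xyz":[0,0,0],"hand":1},{"delta_rot":[0,0,0],"xyz":[0,0,0],"hand":1},{"delta_rot":[0,0,0],"xyz":[0,0,0],"hand":1}]'
python3 -m handwheel '[{"delta_rot":[0,0,0],"xyz":[0,0,-30],"hand":1},{"delta_rot":[0,0,0],"xyz":[0,0,-60],"hand":1},{"delta_rot":[0,0,0],"xyz":[0,0,-100],"hand":1},{"delta_rot":[0,0,0],"xyz":[0,0,-140],"hand":1},{"delta_rot":[0,0,0],"xyz":[0,0,-165],"hand":1}]'
python3 -c "
from h import *
go((.562,.0611,.2),Rdown(55))"
```

```text
time_s: 7.8
position: [0.5299, -0.2587, 0.0333]
tcp_rot: [[0.573, 0.82, 0.002], [0.82, -0.573, -0.002], [-0.0, 0.003, -1.0]]
force: [1.0, -0.0, 0.1]
opening: 0.547
grasp_force: 0.0
time_s: 8.43
position: [0.5293, -0.2584, 0.0327]
tcp_rot: [[0.573, 0.82, 0.001], [0.82, -0.573, -0.001], [-0.0, 0.001, -1.0]]
force: [-0.3, -0.2, 5.6]
opening: 0.292
grasp_force: 30.0
time_s: 9.05
position: [0.5292, -0.2584, 0.1987]
tcp_rot: [[0.573, 0.82, 0.001], [0.82, -0.573, -0.001], [-0.0, 0.002, -1.0]]
force: [0.7, -0.5, -1.2]
opening: 0.292
grasp_force: 30.0
shift [ 280.6462 -156.1629   -1.5988] rot [0.0017 0.     0.0009]
```

```bash
python3 -m handwheel '[{"delta_rot":[0,0,0],"xyz":[40,-22,0],"hand":1},{"delta_rot":[0,0,0],"xyz":[90,-50,0],"hand":1},{"delta_rot":[0,0,0],"xyz":[140,-78,0],"hand":1},{"delta_rot":[0,0,0],"xyz":[190,-106,0],"hand":1},{"delta_rot":[0,0,0],"xyz":[240,-134,0],"hand":1}]'
python3 -m handwheel '[{"delta_rot":[0,0,0],"xyz":[30,-16,0],"hand":1},{"delta_rot":[0,0,0],"xyz":[40.5,-22.2,0],"hand":1},{"delta_rot":[0,0,0],"xyz":[40.5,-22.2,4],"hand":1},{"delta_rot":[0,0,0],"xyz":[40.5,-22.2,14],"hand":1},{"delta_rot":[0,0,0],"xyz":[40.5,-22.2,18],"hand":1}]'
python3 - <<'E'
from h import *
import cv2
go((.562,.0611,.15),Rdown(55));print(bot.read_state()['force'])
def c(im,x,y,w,h,k): return cv2.resize(im[y:y+h,x:x+w,::-1],None,fx=k,fy=k,interpolation=cv2.INTER_CUBIC)
t=vision.capture("top");q=vision.capture("scene")
cv2.imwrite('pics/i3.png',np.clip(1.5*np.hstack([c(t,155,175,66,66,6),c(q,400,210,66,66,6)]).astype(float),0,255).astype(np.uint8))
E
```

```text
time_s: 9.68
position: [0.5562, 0.0171, 0.1966]
tcp_rot: [[0.573, 0.819, -0.001], [0.819, -0.573, 0.0], [-0.0, -0.001, -1.0]]
force: [0.9, -0.4, -0.1]
opening: 0.288
grasp_force: 30.0
time_s: 10.3
position: [0.5609, 0.0598, 0.1779]
tcp_rot: [[0.575, 0.818, -0.002], [0.818, -0.575, -0.0], [-0.001, -0.002, -1.0]]
force: [-0.5, 0.4, -0.6]
opening: 0.287
grasp_force: 30.0
shift [ 1.6867  0.1945 27.8667] rot [-0.0017  0.0013 -0.0012]
[-0.5087  0.3579 -0.6209]
```

View pics/i3.png

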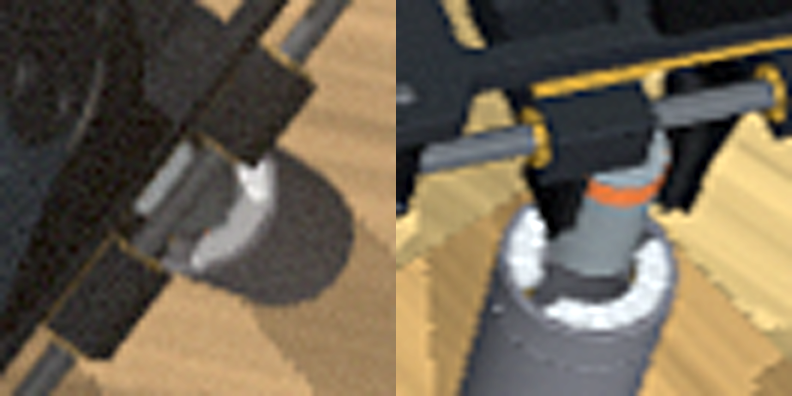

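The second cell hangs upright just above the mouth, lower edge near (598,275) in the crop, roughly centred. I lower it slowly with a 1.5 mm correction.

```bash
python3 -m handwheel '[{"delta_rot":[0,0,0],"xyz":[1.2,0,0],"hand":1},{"delta_rot":[0,0,0],"xyz":[1.2,0,3],"hand":1},{"delta_rot":[0,0,0],"xyz":[1.2,0,6],"hand":1},{"delta_rot":[0,0,0],"xyz":[1.2,0,9],"hand":1},{"delta_rot":[0,0,0],"xyz":[1.2,0,12],"hand":1}]'
python3 -c "
from h import *
go((.562,.0611,.15),Rdown(55));print(bot.read_state()['force'])"
```

```text
time_s: 11.02
position: [0.5622, 0.0622, 0.1668]
tcp_rot: [[0.573, 0.82, -0.0], [0.82, -0.573, -0.0], [-0.0, -0.0, -1.0]]
force: [0.6, 0.2, -0.6]
opening: 0.288
grasp_force: 30.0
shift [-1.0679  0.4576 16.8259] rot [-0.     0.     0.001]
[ 0.6497  0.2105 -0.623 ]
```

```bash
python3 -m handwheel '[{"delta_rot":[0,0,0],"xyz":[-0.8,0.4,0],"hand":1},{"delta_rot":[0,0,0],"xyz":[-0.8,0.4,4],"hand":1},{"delta_rot":[0,0,0],"xyz":[-0.8,0.4,8],"hand":1},{"delta_rot":[0,0,0],"xyz":[-0.8,0.4,12],"hand":1},{"delta_rot":[0,0,0],"xyz":[-0.8,0.4,16],"hand":1}]'
python3 -c "
from h import *
go((.562,.0611,.15),Rdown(55));print(bot.read_state()['force'])"
```

```text
time_s: 11.65
position: [0.5621, 0.0613, 0.1507]
tcp_rot: [[0.573, 0.82, -0.0], [0.82, -0.573, 0.0], [-0.0, -0.0, -1.0]]
force: [0.8, -0.2, -0.4]
opening: 0.29
grasp_force: 30.0
shift [-0.2414  0.015   0.696 ] rot [-0.0001  0.      0.0009]
[ 0.8325 -0.2239 -0.3982]
```

```bash
python3 -m handwheel '[{"delta_rot":[0,0,0],"xyz":[0,0,0],"hand":-0.2},{"delta_rot":[0,0,0],"xyz":[0,0,0],"hand":-0.2},{"delta_rot":[0,0,0],"xyz":[0,0,0],"hand":-0.2},{"delta_rot":[0,0,0],"xyz":[0,0,-40],"hand":-0.2},{"delta_rot":[0,0,0],"xyz":[0,0,-70],"hand":-0.2}]'
python3 -c "
from h import *
go((.4525,-.1524,.12),Rdown(33));print(bot.read_state()['force'])"
```

```text
time_s: 12.28
position: [0.5625, 0.0613, 0.2223]
tcp_rot: [[0.573, 0.82, 0.001], [0.82, -0.573, -0.0], [0.0, 0.001, -1.0]]
force: [0.4, 0.2, -0.1]
opening: 0.596
grasp_force: 0.0
shift [-238.1846   32.2054  102.2253] rot [ 0.0006 -0.0006  0.3848]
[ 0.4108  0.2314 -0.0706]
```

```bash
python3 -m handwheel '[{"delta_rot":[0,0,0.08],"xyz":[-50,7,0],"hand":-0.2},{"delta_rot":[0,0,0.16],"xyz":[-100,14,20],"hand":-0.2},{"delta_rot":[0,0,0.24],"xyz":[-150,21,50],"hand":-0.2},{"delta_rot":[0,0,0.32],"xyz":[-200,28,75],"hand":-0.2},{"delta_rot":[0,0,0.385],"xyz":[-238,32,100],"hand":-0.2}]'
python3 - <<'E'
from h import *
import cv2
def c(im,x,y,w,h,k): return cv2.resize(im[y:y+h,x:x+w,::-1],None,fx=k,fy=k,interpolation=cv2.INTER_CUBIC)
t=vision.capture("top");q=vision.capture("scene")
go((.4525,-.1524,.034),Rdown(33))
cv2.imwrite('pics/i4.png',np.clip(1.5*np.vstack([np.hstack([c(t,160,180,50,50,6),c(q,405,225,50,50,6)]),np.hstack([c(t,276,241,50,50,6),c(q,346,165,50,50,6)])]).astype(float),0,255).astype(np.uint8))
E
```

```text
time_s: 12.9
position: [0.4516, -0.154, 0.1208]
tcp_rot: [[0.84, 0.542, 0.001], [0.542, -0.84, -0.001], [0.001, 0.002, -1.0]]
force: [1.0, 0.3, 0.4]
opening: 0.6
grasp_force: 0.0
shift [ 3.5453  0.3974 85.2944] rot [-0.0037  0.0024 -0.0054]
```

View pics/i4.png

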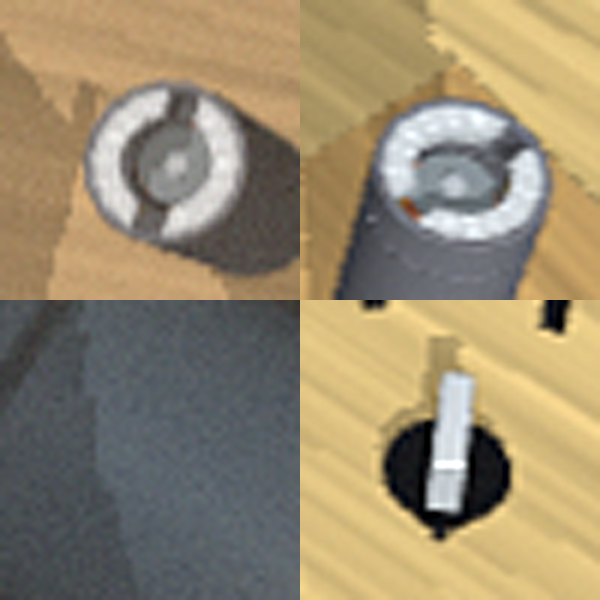

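Both cells are in the tube, the upper one's nub visible at (172,162) top crop, below the rim. The cap is undisturbed. Descend on the cap.

```bash
python3 -m handwheel '[{"delta_rot":[0,0,0],"xyz":[1,0,15],"hand":-0.2},{"delta_rot":[0,0,0],"xyz":[1,0,30],"hand":-0.2},{"delta_rot":[0,0,0],"xyz":[1,0,35],"hand":-0.2},{"delta_rot":[0,0,0],"xyz":[1,0,35],"hand":-0.2},{"delta_rot":[0,0,0],"xyz":[1,0,35],"hand":-0.2}]'
python3 -c "
from h import *
go((.4525,-.1524,.034),Rdown(33))"
```

```text
time_s: 13.62
position: [0.4534, -0.1515, 0.0867]
tcp_rot: [[0.838, 0.545, 0.001], [0.545, -0.838, -0.001], [0.001, 0.001, -1.0]]
force: [-0.0, -0.5, -0.1]
opening: 0.598
grasp_force: 0.0
shift [-1.2995  0.1623 52.6713] rot [ 0.0012 -0.0006  0.0004]
```

```bash
python3 -m handwheel '[{"delta_rot":[0,0,0],"xyz":[-1.2,0,20],"hand":-0.2},{"delta_rot":[0,0,0],"xyz":[-1.2,0,40],"hand":-0.2},{"delta_rot":[0,0,0],"xyz":[-1.2,0,52.5],"hand":-0.2},{"delta_rot":[0,0,0],"xyz":[-1.2,0,52.5],"hand":-0.2},{"delta_rot":[0,0,0],"xyz":[-1.2,0,52.5],"hand":1}]'
python3 -m handwheel '[{"delta_rot":[0,0,0],"xyz":[0,0,0],"hand":1},{"delta_rot":[0,0,0],"xyz":[0,0,0],"hand":1},{"delta_rot":[0,0,0],"xyz":[0,0,0],"hand":1},{"delta_rot":[0,0,0],"xyz":[0,0,0],"hand":1},{"delta_rot":[0,0,0],"xyz":[0,0,0],"hand":1}]'
python3 -m handwheel '[{"delta_rot":[0,0,0],"xyz":[0,0,-30],"hand":1},{"delta_rot":[0,0,0],"xyz":[0,0,-70],"hand":1},{"delta_rot":[0,0,0],"xyz":[0,0,-110],"hand":1},{"delta_rot":[0,0,0],"xyz":[0,0,-150],"hand":1},{"delta_rot":[0,0,0],"xyz":[0,0,-175],"hand":1}]'
python3 -c "
from h import *
go((.5617,.0611,.205),Rdown(167))"
```

```text
time_s: 14.25
position: [0.4522, -0.1524, 0.034]
tcp_rot: [[0.839, 0.545, 0.001], [0.545, -0.839, -0.0], [0.0, 0.001, -1.0]]
force: [0.5, -0.2, -0.2]
opening: 0.549
grasp_force: 0.0
time_s: 14.88
position: [0.4519, -0.1522, 0.0337]
tcp_rot: [[0.839, 0.545, 0.0], [0.545, -0.839, -0.0], [0.0, 0.0, -1.0]]
force: [-0.3, 0.7, 1.8]
opening: 0.137
grasp_force: 30.0
time_s: 15.5
position: [0.4521, -0.1524, 0.2104]
tcp_rot: [[0.839, 0.545, 0.002], [0.545, -0.839, -0.001], [0.001, 0.002, -1.0]]
force: [-0.2, 0.2, -0.8]
opening: 0.138
grasp_force: 30.0
shift [ 208.122  -119.3807    5.3433] rot [ 0.0021  0.0019 -2.3389]
```

```bash
python3 -m handwheel '[{"delta_rot":[0,0,-0.17],"xyz":[42,-24,0],"hand":1},{"delta_rot":[0,0,-0.34],"xyz":[84,-48,0],"hand":1},{"delta_rot":[0,0,-0.51],"xyz":[126,-72,0],"hand":1},{"delta_rot":[0,0,-0.68],"xyz":[168,-96,0],"hand":1},{"delta_rot":[0,0,-0.85],"xyz":[208,-119,0],"hand":1}]'
python3 -m handwheel '[{"delta_rot":[0,0,-0.17],"xyz":[0,0,0],"hand":1},{"delta_rot":[0,0,-0.34],"xyz":[0,0,0],"hand":1},{"delta_rot":[0,0,-0.51],"xyz":[0,0,0],"hand":1},{"delta_rot":[0,0,-0.68],"xyz":[0,0,0],"hand":1},{"delta_rot":[0,0,-0.85],"xyz":[0,0,0],"hand":1}]'
python3 -m handwheel '[{"delta_rot":[0,0,-0.16],"xyz":[0,0,0],"hand":1},{"delta_rot":[0,0,-0.32],"xyz":[0,0,0],"hand":1},{"delta_rot":[0,0,-0.48],"xyz":[0,0,0],"hand":1},{"delta_rot":[0,0,-0.65],"xyz":[0,0,0],"hand":1},{"delta_rot":[0,0,-0.65],"xyz":[0,0,0],"hand":1}]'
python3 -c "
from h import *
go((.5617,.0611,.182),Rdown(167.6))"
```

```text
time_s: 16.12
position: [0.5617, 0.0624, 0.2082]
tcp_rot: [[0.139, 0.99, -0.001], [0.99, -0.139, -0.0], [-0.0, -0.001, -1.0]]
force: [1.0, -0.7, 0.3]
opening: 0.137
grasp_force: 30.0
time_s: 16.75
position: [0.5609, 0.061, 0.2081]
tcp_rot: [[-0.652, 0.758, -0.001], [0.758, 0.652, 0.0], [0.001, -0.001, -1.0]]
force: [-0.8, -0.3, -0.5]
opening: 0.137
grasp_force: 30.0
time_s: 17.38
position: [0.5611, 0.0609, 0.2082]
tcp_rot: [[-0.976, 0.216, -0.001], [0.216, 0.976, 0.0], [0.001, -0.0, -1.0]]
force: [0.3, -1.0, -0.5]
opening: 0.134
grasp_force: 30.0
shift [-0.5745  0.3447 26.1821] rot [-0.0001 -0.001  -0.0014]
```

```bash
python3 -m handwheel '[{"delta_rot":[0,0,0],"xyz":[-0.6,0.3,10],"hand":1},{"delta_rot":[0,0,0],"xyz":[-0.6,0.3,20],"hand":1},{"delta_rot":[0,0,0],"xyz":[-0.6,0.3,28],"hand":1},{"delta_rot":[0,0,0],"xyz":[-0.6,0.3,28],"hand":1},{"delta_rot":[0,0,0],"xyz":[-0.6,0.3,28],"hand":1}]'
python3 - <<'E'
from h import *
import cv2
go((.5617,.0611,.182),Rdown(167.6))
def c(im,x,y,w,h,k): return cv2.resize(im[y:y+h,x:x+w,::-1],None,fx=k,fy=k,interpolation=cv2.INTER_CUBIC)
t=vision.capture("top");q=vision.capture("scene")
cv2.imwrite('pics/i5.png',np.clip(2*np.hstack([c(t,155,175,66,66,6),c(q,400,210,66,66,6)]).astype(float),0,255).astype(np.uint8))
p=bot.read_state()["position"]
f=lambda X:(proj("scene",np.array(X))-[400,210]+.42)*6+[396,0]
for dz in(-.034,-.014,-.010): print(dz,f([p[0],p[1],p[2]+dz]))
E
```

```text
time_s: 18.0
position: [0.5623, 0.061, 0.1805]
tcp_rot: [[-0.977, 0.214, 0.0], [0.214, 0.977, -0.0], [-0.0, 0.0, -1.0]]
force: [-0.2, -0.2, -0.9]
opening: 0.134
grasp_force: 30.0
shift [ 0.6293 -0.0485 -1.4896] rot [0.     0.0001 0.0004]
-0.034 [594.4561 245.499 ]
-0.014 [607.0423 207.1598]
-0.01 [609.6159 199.3203]
```

View pics/i5.png

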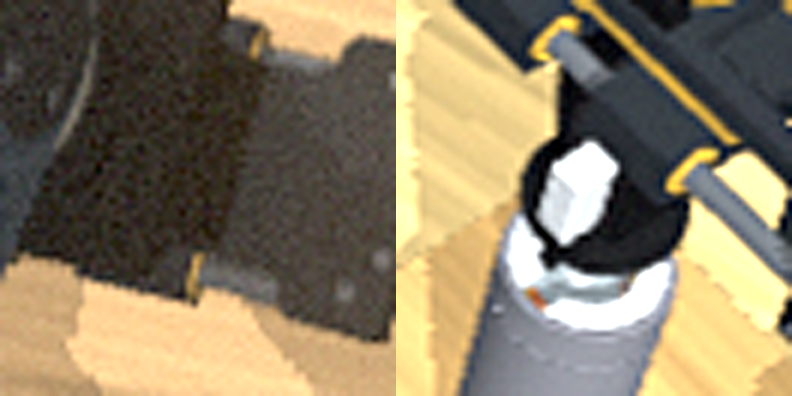

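The scene crop shows the flange ellipse centred at about (606,207), as predicted, with the lug at (548,258) over its notch. Lower the cap into the mouth.

```bash
python3 -m handwheel '[{"delta_rot":[0,0,0],"xyz":[0.4,0,4],"hand":1},{"delta_rot":[0,0,0],"xyz":[0.4,0,7],"hand":1},{"delta_rot":[0,0,0],"xyz":[0.4,0,10],"hand":1},{"delta_rot":[0,0,0],"xyz":[0.4,0,13],"hand":1},{"delta_rot":[0,0,0],"xyz":[0.4,0,15],"hand":1}]'
python3 -c "
from h import *
go((.5617,.0611,.152),Rdown(167.6));print(bot.read_state()['force'])"
```

```text
time_s: 18.73
position: [0.5618, 0.0611, 0.1653]
tcp_rot: [[-0.977, 0.214, -0.0], [0.214, 0.977, 0.0], [0.0, 0.0, -1.0]]
force: [-0.2, 0.8, -0.5]
opening: 0.133
grasp_force: 30.0
shift [ 0.0434 -0.0361 13.2723] rot [ 0.     -0.0002  0.0006]
[-0.2123  0.7745 -0.5305]
```

```bash
python3 -m handwheel '[{"delta_rot":[0,0,0],"xyz":[0,0,2],"hand":1},{"delta_rot":[0,0,0],"xyz":[0,0,4],"hand":1},{"delta_rot":[0,0,0],"xyz":[0,0,6],"hand":1},{"delta_rot":[0,0,0],"xyz":[0,0,8],"hand":1},{"delta_rot":[0,0,0],"xyz":[0,0,8],"hand":1}]'
python3 -c "
from h import *
go((.5617,.0611,.152),Rdown(167.6));print(bot.read_state()['force'])"
```

```text
time_s: 19.35
position: [0.562, 0.0611, 0.1577]
tcp_rot: [[-0.977, 0.214, 0.0], [0.214, 0.977, -0.0], [-0.0, 0.0, -1.0]]
force: [-0.4, -0.3, 2.3]
opening: 0.131
grasp_force: 30.0
shift [ 0.2744 -0.0579  5.7162] rot [0.0001 0.0004 0.0006]
[-0.3837 -0.259   2.3185]
```

Force matches the contact spring alone, so the lugs are in the notches. Push to about 18.5 mm depth.

```bash
python3 -m handwheel '[{"delta_rot":[0,0,0],"xyz":[0,0,1],"hand":1},{"delta_rot":[0,0,0],"xyz":[0,0,3],"hand":1},{"delta_rot":[0,0,0],"xyz":[0,0,4.5],"hand":1},{"delta_rot":[0,0,0],"xyz":[0,0,5.5],"hand":1},{"delta_rot":[0,0,0],"xyz":[0,0,5.5],"hand":1}]'
python3 -c "
from h import *
go((.5617,.0611,.152),Rdown(167.6));print(bot.read_state()['force'])"
```

```text
time_s: 19.98
position: [0.5621, 0.0611, 0.1523]
tcp_rot: [[-0.977, 0.214, 0.001], [0.214, 0.977, -0.0], [-0.001, 0.0, -1.0]]
force: [-0.3, 0.8, 5.2]
opening: 0.136
grasp_force: 30.0
shift [ 0.3545 -0.0603  0.3006] rot [0.0001 0.0006 0.0006]
[-0.3485  0.8058  5.1999]
```

Depth is about 18.7 mm. Now turn clockwise from above, which is positive about tool z.

```bash
python3 -m handwheel '[{"delta_rot":[0,0,0.1],"xyz":[0.2,0,0],"hand":1},{"delta_rot":[0,0,0.2],"xyz":[0.2,0,0],"hand":1},{"delta_rot":[0,0,0.3],"xyz":[0.2,0,0],"hand":1},{"delta_rot":[0,0,0.4],"xyz":[0.2,0,0],"hand":1},{"delta_rot":[0,0,0.5],"xyz":[0.2,0,0],"hand":1}]'
python3 -c "
from h import *
go((.5618,.0611,.152),Rdown(77.6));s=bot.read_state();print(s['force'],s['moment'])"
```

```text
time_s: 20.6
position: [0.5624, 0.0614, 0.1525]
tcp_rot: [[-0.753, 0.659, 0.002], [0.659, 0.753, 0.0], [-0.001, 0.002, -1.0]]
force: [0.2, 1.0, 4.4]
opening: 0.137
grasp_force: 30.0
shift [ 0.2682 -0.5984  0.4695] rot [0.0021 0.0003 1.0683]
[0.204  1.0049 4.4122] [ 0.1563 -0.1674  0.0457]
```

```bash
python3 -m handwheel '[{"delta_rot":[0,0,0.11],"xyz":[0.2,-0.3,0],"hand":1},{"delta_rot":[0,0,0.22],"xyz":[0.2,-0.3,0],"hand":1},{"delta_rot":[0,0,0.33],"xyz":[0.2,-0.3,0],"hand":1},{"delta_rot":[0,0,0.44],"xyz":[0.2,-0.3,0],"hand":1},{"delta_rot":[0,0,0.55],"xyz":[0.2,-0.3,0],"hand":1}]'
python3 -c "
from h import *
go((.5618,.0611,.152),Rdown(77.6));s=bot.read_state();print(s['force'],s['moment'])"
```

```text
time_s: 21.22
position: [0.562, 0.0612, 0.1524]
tcp_rot: [[-0.297, 0.955, 0.002], [0.955, 0.297, 0.0], [-0.001, 0.002, -1.0]]
force: [-0.4, 1.2, 5.8]
opening: 0.136
grasp_force: 30.0
shift [ 0.0164 -0.255   0.4437] rot [0.0019 0.0001 0.5184]
[-0.4016  1.2272  5.8385] [ 0.0894 -0.0959  0.114 ]
```

The moment follows the return spring, so the cap is turning with the tool. Go to the stop.

```bash
python3 -m handwheel '[{"delta_rot":[0,0,0.12],"xyz":[0,-0.2,0],"hand":1},{"delta_rot":[0,0,0.24],"xyz":[0,-0.2,0],"hand":1},{"delta_rot":[0,0,0.36],"xyz":[0,-0.2,0],"hand":1},{"delta_rot":[0,0,0.46],"xyz":[0,-0.2,0],"hand":1},{"delta_rot":[0,0,0.52],"xyz":[0,-0.2,0],"hand":1}]'
python3 -c "
from h import *
go((.5618,.0611,.152),Rdown(77.6));s=bot.read_state();print(s['force'],s['moment'])"
```

```text
time_s: 21.85
position: [0.5617, 0.0611, 0.1525]
tcp_rot: [[0.215, 0.977, 0.002], [0.977, -0.215, -0.0], [0.0, 0.002, -1.0]]
force: [0.9, 0.7, 6.2]
opening: 0.137
grasp_force: 30.0
shift [0.0046 0.1165 0.4602] rot [ 0.0015 -0.0003  0.0002]
[0.8689 0.7059 6.152 ] [ 0.1359 -0.1284  0.2542]
```

```bash
python3 -m handwheel '[{"delta_rot":[0,0,0.01],"xyz":[0,0,0],"hand":1},{"delta_rot":[0,0,0.02],"xyz":[0,0,0],"hand":1},{"delta_rot":[0,0,0.03],"xyz":[0,0,0],"hand":1},{"delta_rot":[0,0,0.04],"xyz":[0,0,0],"hand":1},{"delta_rot":[0,0,0.04],"xyz":[0,0,0],"hand":1}]'
python3 -c "
from h import *
go((.5618,.0611,.152),Rdown(77.6));s=bot.read_state();print(s['force'],s['moment'])"
```

```text
time_s: 22.48
position: [0.5616, 0.0611, 0.1525]
tcp_rot: [[0.25, 0.968, 0.002], [0.968, -0.25, -0.0], [0.0, 0.002, -1.0]]
force: [-0.0, 1.8, 5.4]
opening: 0.135
grasp_force: 30.0
shift [0.0071 0.1606 0.463 ] rot [ 0.0016 -0.0001 -0.0365]
[-0.0133  1.762   5.4013] [ 0.1095 -0.0571  0.4529]
```

The moment jumped from 0.25 to 0.45 N m over 2°, so the cap is at its stop. One hold call and a check view.

```bash
python3 -m handwheel '[{"delta_rot":[0,0,0],"xyz":[0,0,0],"hand":1},{"delta_rot":[0,0,0],"xyz":[0,0,0],"hand":1},{"delta_rot":[0,0,0],"xyz":[0,0,0],"hand":1},{"delta_rot":[0,0,0],"xyz":[0,0,0],"hand":1},{"delta_rot":[0,0,0],"xyz":[0,0,0],"hand":1}]'
python3 - <<'E'
from h import *
import cv2
s=bot.read_state();print(s['force'],s['moment'],s['opening'])
q=vision.capture("scene")[:,:,::-1]
cv2.imwrite('pics/i6.png',np.clip(1.5*cv2.resize(q[100:320,190:510],None,fx=2.5,fy=2.5,interpolation=cv2.INTER_CUBIC).astype(float),0,255).astype(np.uint8))
E
```

```text
time_s: 23.1
position: [0.5616, 0.0611, 0.1524]
tcp_rot: [[0.25, 0.968, 0.001], [0.968, -0.25, -0.0], [0.0, 0.002, -1.0]]
force: [0.7, 1.1, 4.4]
opening: 0.133
grasp_force: 30.0
[0.6978 1.1278 4.3562] [ 0.1051 -0.0698  0.4758] 0.13325987900861028
```

View pics/i6.png

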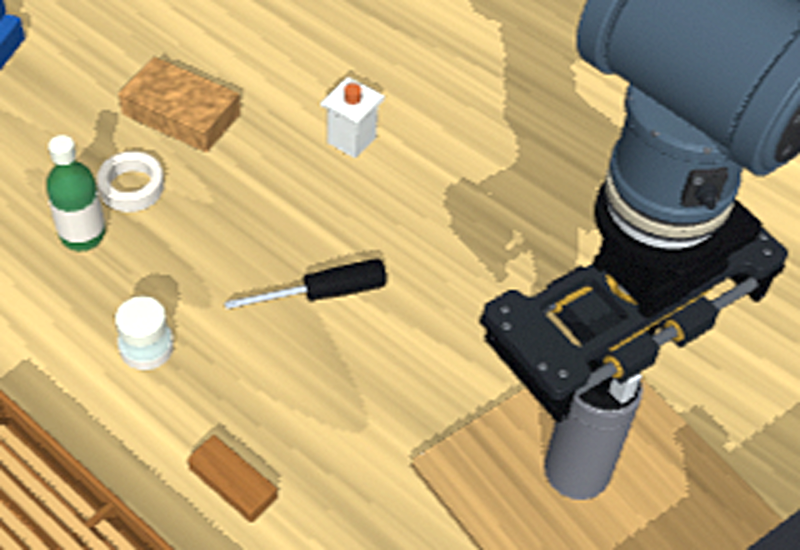

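The cap's flange sits on the tube at (610,395) with the wing gripped. The bystanders are undisturbed and the readings are steady, so I hand in.

```bash
python3 -c "
from rig import workorder
print(workorder.hand_in())"
```

```text
the job is handed in; nothing more can be done
None
```

The job is handed in at about 23 s: both cells are in the tube nub up, and the cap is pushed in about 18.5 mm and turned clockwise to its stop (holding moment 0.48 N m), still gripped and held; the last view showed the bystanders where they were.

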